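# Press the breadboard-end pegs home in order

## Task

Three headed wooden pegs still stand proud in the end strip of the knock-down table top. Push each one gently down with the fingertips until the rubber washer under its head sits on the board, one after another: first the wide round one, then the square one, then the small round one. Do not pull any of them up, and leave the headless dowel and the things lying on the board where they are.

Things in the scene. Friction and masses are not known exactly. Their poses are not given: they have to be found in the camera images.
- board: table top of brown wood lying fixed on the bench, 22 mm thick. Origin under the centre of its end strip (60 mm wide along x, 400 mm along y); the planks run on from the strip to x = 250 mm. Four pegs stand in the strip's middle line (x = 0) at y = -127.5, -42.5, 42.5 and 127.5 mm, in any order. Two steel holdfasts, 95 mm tall, stand beside it at x = 225, y = +-222 mm.
- wide_peg (a joint): dark wooden peg with a flat round head 44 mm wide, 12 mm thick, over a 4 mm soft black rubber washer, on a 10 mm stem. Value = push-in, m: 0 = washer's underside 12 mm above the board, 0.012 = home, washer flat on the board; below 0 = pulled up. Slides straight down with 4 N of friction, stays where left; starts at 0 to 0.003. The washer yields 1 mm per 5 N under the head. A slow 8 to 12 N is plenty; over 25 N is too hard.
- wide_top (a point): centre of the top face of the wide round head; 16 mm above the board's upper face when home, z up.
- wide_hole: the hole of the wide round peg: origin on its centre at the board's upper face (22 mm above the bench), z up.
- square_peg (a joint): dark wooden peg with a flat square head 30 x 30 mm, 12 mm thick, over a 4 mm soft black rubber washer, on a 10 mm stem. Value = push-in, m: 0 = washer's underside 12 mm above the board, 0.012 = home, washer flat on the board; below 0 = pulled up. Slides straight down with 4 N of friction, stays where left; starts at 0 to 0.003. The washer yields 1 mm per 5 N under the head. A slow 8 to 12 N is plenty; over 25 N is too hard.
- square_top (a point): centre of the top face of the square head; 16 mm above the board's upper face when home, z up.
- square_hole: the hole of the square-headed peg: origin on its centre at the board's upper face (22 mm above the bench), z up.
- small_peg (a joint): dark wooden peg with a flat round head 20 mm wide, 12 mm thick, over a 4 mm soft black rubber washer, on a 10 mm stem. Value = push-in, m: 0 = washer's underside 12 mm above the board, 0.012 = home, washer flat on the board; below 0 = pulled up. Slides straight down with 4 N of friction, stays where left; starts at 0 to 0.003. The washer yields 1 mm per 5 N under the head. A slow 8 to 12 N is plenty; over 25 N is too hard.
- small_top (a point): centre of the top face of the small round head; 16 mm above the board's upper face when home, z up.
- small_hole: the hole of the small round peg: origin on its centre at the board's upper face (22 mm above the bench), z up.
- dowel_top (a point): top of the plain dark headless dowel, 10 mm thick, standing 42 mm above the board in the fourth hole; it can slide too, leave it alone.
- mallet: wooden mallet lying on the board: head 65 x 115 x 60 mm, origin under the head's centre, pale; handle 26 mm thick running 185 mm on along its +x.
- sanding_block: dark wooden sanding block with a cork sole, 55 x 95 x 34 mm, lying on the board; origin under its centre.
- jar: amber glass jar with a white cap, 52 mm wide, 65 mm tall, standing on the board; origin under its centre.
Not all that is in view belongs to the job. Leave any orange look-alike of the square_hole alone. What is shaped like the wide_hole but yellow is not meant.

How it is judged:
By the outcome, as a careful person would: the job done as asked, in the order asked, and still so for the second after the job is handed in, with the robot touching nothing.
It also fails if it takes over 46 s, if anything falls off the work surface, if the arm or the gripper's body presses on something with over 40 N, if the wrist force passes 120 N, or if a joint passes its speed limit or range.

## Robot

A 7-joint arm with a two-finger parallel gripper is mounted at the origin on the work surface. World frame = base frame: x ahead of the robot, y to its left, z up, the work surface at z = 0. Lengths are in m, angles in rad, forces in N, time in s.
With the tool pointing down it reaches from about 0.425 to 0.875 m from the base axis. Payload 4.7 kg.
Tool frame: the origin (TCP) lies on the centre line of the jaws, within the pads' length; the fingertips stand 8 mm ahead of it and the grasp point (between the pads) lies 11 mm behind it; z points along the fingers, y is the direction in which the jaws open and shut (so a half turn about z gives the same grasp; the last joint's range is limited). The gripper opens to 87 mm and grips with 3 to 60 N. Pads are 19 mm wide; open, the fingers measure 117 mm over their backs; the gripper's body (75 mm by 190 mm) begins 51 mm behind the grasp point.
Start: joints at [1.127, 0.321, -0.07, 1.45, 0.023, 1.371, -0.057], TCP at [0.287, -0.583, 0.231] pointing down, gripper open.
Joint ranges: [-2.86, 2.86], [-0.3, 2.09], [-1.38, 1.24], [0.06, 2.45], [-1.56, 4.7], [0.09, 2.05], [-2.69, 2.69]. Speed limits (rad/s): [2.57, 2.57, 3.14, 3.14, 3.14, 3.14, 3.14].

## Interface

Orientations are given as a rotation vector (axis times angle).
In Python, from bench import ctrl, cams, workorder gives the robot as it stands. The module is installed in compiled form; this text tells all that it offers.
- The arm moves only by the tool carry_out, never from a script. Its argument "rows" is a list of rows, each an object with "offset": the shift along the tool's x, y, z in m, a list of three; "rot": the turn, a rotation vector about the tool's x, y, z in degrees, a list of three; "gripper": the opening, from 0 (shut) to 1 (fully open). In form: [{"offset": [dx, dy, dz], "rot": [rx, ry, rz], "gripper": gripper}, ...]. A call has 1 to 10 rows; each row shifts and turns the commanded pose from where the row before left it, along the tool's axes as they then stand; what a row does not reach is not made up. A row lasts 1/8 s, in which the tool goes at most 62.5 mm and 10.7 degrees, less where a joint would pass 70% of its speed; a pose out of reach is approached as far as the arm can. A call is refused whole if a number of a shift passes 0.0625 or a number of a turn 10.7, either way. A call with a gripper value outside its range is refused whole. The fingers move at their own pace and stop on an object; "grip_force" is the grip in N (left out, the last holds). Time passes only in rows, so rows that do not move let the fingers close. It gives the time, the measured TCP pose, the force and the opening at its end, in the units of the state.
- ctrl.get_state(): the state, without advancing time (a new reading comes with each control period).
- cams.get_image(name): name is "side" or "top"; returns a dict with "img" (480x640x3 uint8, red, green, blue), "vfov" (degrees; the focal length in pixels is half the picture's height over the tangent of half this angle, whatever the lens; pixels are square), "cx", "cy" (the principal point, pixels), "k1" (the pictures are not rectified: a ray, as slopes to the right and down, at radius r is drawn at 1 + k1 r^2 times it, then the intrinsics apply), "R" (3x3) and "t" (3): a world point X has camera coordinates R X + t. Camera axes: x right, y down, z forward; pixel columns grow to the right and rows downward; lengths in m; the calibration is good to about 2 mm. A picture is of the moment at which its call begins. There is no depth.
- workorder.close_job(): hands the job in, once; it reports no verdict.
The state is a dict: "time": time; "joint_positions": joint angles; "qd": joint speeds; "joint_torque": joint torques, N m; "position": TCP position; "tool_rot": TCP orientation; "ft_force": force on the tool from outside, world axes, zero at the start; "torque": the same for the moment, N m; "grip_width": opening from 0.0 (shut) to 1.0 (fully open).
Only numpy, scipy, OpenCV 4.12 (cv2) and the standard library are available. Lean on these libraries where they do the work, as an engineer would, in place of code of your own. Each camera call takes 0.05 s, during which the arm holds its last target.

## Working session

There is one attempt and no reset: what is moved stays moved. The work goes in short steps, Python scripts to look and compute and a tool call to move; the robot and the scene stay as the last step left them, time stands still between calls to the robot, and variables do not carry over. Pictures are saved under pics/ and viewed, and the job is handed in when it is done.

Besides the shell and the picture viewer there is one more tool, called after ">>>" as name(argument=value, ...), one argument or row to a line, values as JSON. carry_out: Moves the arm, as the interface text tells. Its arguments: {"type":"object","properties":{"rows":{"type":"array"},"grip_force":{"type":"number"}},"required":["rows"]}

```bash
mkdir -p pics; cat > h.py <<'E'
import numpy as np, cv2, pickle
def grab(tag):
    from bench import cams
    o={}
    for n in("side","top"):
        d=cams.get_image(n); o[n]=d
        cv2.imwrite(f"pics/{tag}_{n}.png",d["img"][:,:,::-1])
    pickle.dump(o,open(f"{tag}.pkl","wb")); return o
def K(d):
    f=240/np.tan(np.radians(d["vfov"])/2); return np.array([[f,0,d["cx"]],[0,f,d["cy"]],[0,0,1]])
def dist(d): return np.array([d["k1"],0,0,0,0.])
def ray(d,u,v):
    p=cv2.undistortPoints(np.array([[[u,v]]],float),K(d),dist(d))[0,0]
    R=np.array(d["R"]);t=np.array(d["t"])
    return -R.T@t, R.T@np.array([p[0],p[1],1])
def onz(d,u,v,z):
    c,r=ray(d,u,v); return c+r*(z-c[2])/r[2]
def proj(d,X):
    R=np.array(d["R"]);t=np.array(d["t"])
    return cv2.projectPoints(np.array(X,float).reshape(-1,1,3),cv2.Rodrigues(R)[0],t,K(d),dist(d))[0][:,0]
def tri(d1,p1,d2,p2):
    A=[];b=[]
    for d,p in((d1,p1),(d2,p2)):
        c,r=ray(d,*p); r/=np.linalg.norm(r); P=np.eye(3)-np.outer(r,r); A.append(P);b.append(P@c)
    return np.linalg.lstsq(np.vstack(A),np.hstack(b),rcond=None)[0]
E
python3 - <<'E'
from h import *
from bench import ctrl
o=grab("a")
for n,d in o.items(): print(n,d["vfov"],d["cx"],d["cy"],d["k1"],(-np.array(d["R"]).T@d["t"]).round(3),np.array(d["R"]).round(2).tolist())
print(ctrl.get_state())
E
```

```text
side 43.20600400242813 314.56500880467416 240.67236100753965 0.041755711267562404 [0.552 0.664 0.8  ] [[-1.0, -0.02, -0.0], [-0.01, 0.72, -0.69], [0.02, -0.69, -0.72]]
top 57.75710827666742 325.7211952204101 236.40912061263305 -0.061326390676785233 [ 0.488 -0.037  0.853] [[0.01, -1.0, 0.02], [-0.99, -0.01, -0.14], [0.14, -0.01, -0.99]]
{'time': 0.1, 'joint_positions': array([ 1.12707826,  0.32174617, -0.07008442,  1.45155365,  0.02258544,
        1.37081053, -0.05693974]), 'qd': array([ 1.24894168e-03, -1.64490861e-03, -6.05259367e-04, -3.64726389e-03,
        3.66012449e-05, -8.09642064e-04,  1.46582432e-04]), 'joint_torque': array([ 6.35032739e-04, -4.92570269e+01, -4.05005571e-01, -3.13400316e+01,
       -6.41239271e-02,  3.94613435e-02,  6.56872862e-05]), 'position': array([ 0.28704084, -0.58264462,  0.2295723 ]), 'tool_rot': array([-3.05802556e+00, -7.12473902e-01,  7.38219218e-04]), 'ft_force': array([ 0.11376083,  0.81847396, -0.05215   ]), 'torque': array([-0.00942403, -0.0048805 , -0.03065839]), 'grip_width': 1.0010499381304974}
```

View pics/a_top.png

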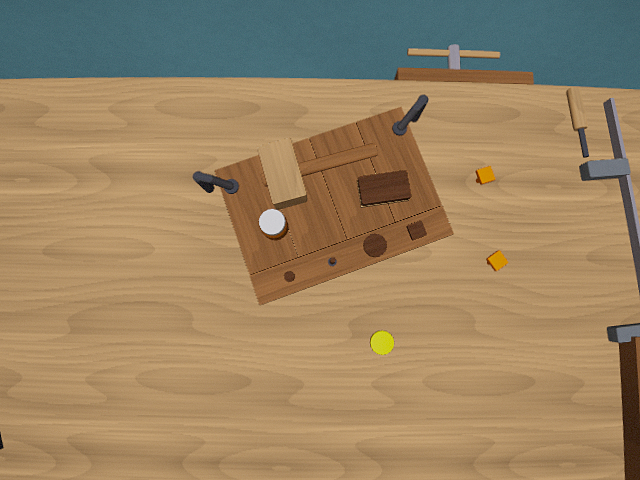

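View pics/a_side.png

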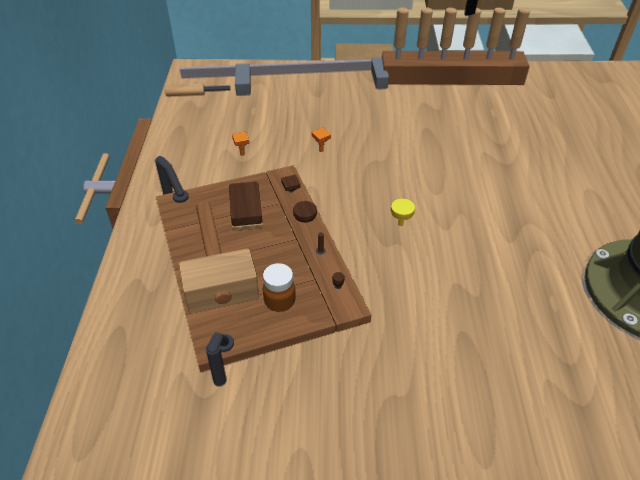

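The top view shows the square head at (416,230), the wide one at (375,245), the dowel at (332,261) and the small one at (290,276). The side view shows the same order at (290,183), (305,211), (320,242) and (338,279). The orange and yellow look-alikes stand off the board.

```bash
python3 - <<'E'
from h import *
o=pickle.load(open("a.pkl","rb"))
a=cv2.resize(o["top"]["img"][205:305,265:455],None,fx=4,fy=4,interpolation=cv2.INTER_NEAREST)
b=cv2.resize(o["side"]["img"][165:305,265:375],None,fx=4,fy=4,interpolation=cv2.INTER_NEAREST)
cv2.imwrite("pics/a_top_c.png",a[:,:,::-1]);cv2.imwrite("pics/a_side_c.png",b[:,:,::-1])
for n,box in(("top",(205,305,265,455)),("side",(165,305,265,375))):
    im=o[n]["img"]; g=im.max(2); 
    m=((g<82)).astype(np.uint8); mm=np.zeros_like(m); y0,y1,x0,x1=box; mm[y0:y1,x0:x1]=m[y0:y1,x0:x1]
    c,l,s,ce=cv2.connectedComponentsWithStats(mm)
    for i in range(1,c):
        if s[i,4]>25: print(n,s[i],ce[i].round(1))
for p in((375,245),(340,255),(400,240)):print(o["top"]["img"][p[1],p[0]])
# strip end corners, board upper z=.022
d=o["top"]
for uv in((453,234),(260,304),(250,274),(441,206)): print(onz(d,*uv,.022).round(4))
E
```

```text
top [269 223  20  17  56] [280.8 234.3]
side [281 176  19  16 164] [290.  184.1]
side [293 202  24  21 369] [304.7 211.8]
side [316 235   9  19 122] [320.4 244.8]
side [332 273  13  16 125] [337.9 280.8]
side [265 289  30  16 204] [280.5 300.4]
[92 53 24]
[141  95  58]
[143  99  58]
[ 0.6172 -0.2974  0.022 ]
[0.4787 0.0738 0.022 ]
[0.5351 0.0946 0.022 ]
[ 0.6726 -0.2753  0.022 ]
```

View pics/a_top_c.png

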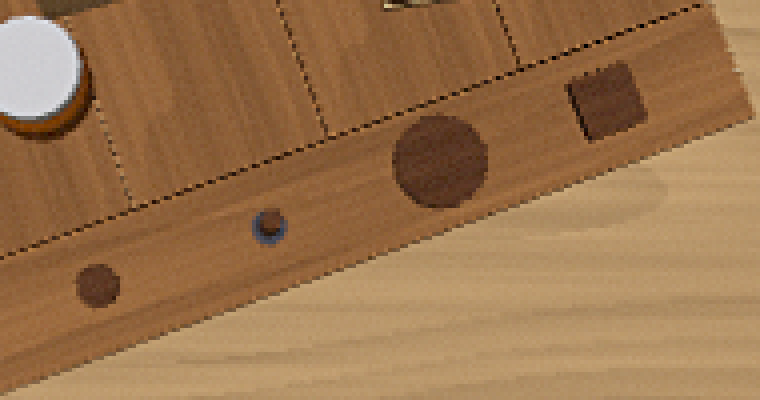

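View pics/a_side_c.png

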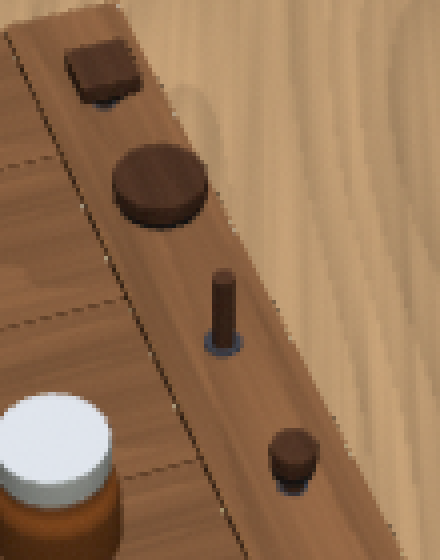

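```bash
python3 - <<'E'
from h import *
from bench import ctrl
from scipy.spatial.transform import Rotation as Ro
o=pickle.load(open("a.pkl","rb")); T,S=o["top"],o["side"]
P={"wide":((375,245.2),(305,207.7)),"square":((417.2,229.9),(290.7,181.3)),"small":((289.4,276.4),(338.2,275.7)),"dowel":((332.3,260.5),(320.8,233.2))}
X=[]
for n,(a,b) in P.items():
    z=.0485 if n!="dowel" else .064
    print(n,onz(T,*a,z).round(4),onz(S,*b,z).round(4),tri(T,a,S,b).round(4))
s=ctrl.get_state(); print(s["time"]); R=Ro.from_rotvec(s["tool_rot"]).as_matrix(); print(R.round(4))
E
```

```text
wide [ 0.59   -0.1409  0.0485] [ 0.5896 -0.1413  0.0485] [ 0.5898 -0.1408  0.049 ]
square [ 0.62   -0.2209  0.0485] [ 0.6191 -0.2141  0.0485] [ 0.6205 -0.2224  0.0415]
small [0.5301 0.0176 0.0485] [0.5302 0.0198 0.0485] [0.5302 0.0177 0.0461]
dowel [ 0.559  -0.0608  0.064 ] [ 0.5598 -0.0616  0.064 ] [ 0.5594 -0.0608  0.0647]
0.1
[[ 8.97e-01  4.42e-01 -8.00e-04]
 [ 4.42e-01 -8.97e-01  1.50e-03]
 [-1.00e-04 -1.70e-03 -1.00e+00]]
```

>>> carry_out(
  rows=[
    {"offset": [0.03,-0.017,0],"rot": [0,0,0],"gripper": 0},
    {"offset": [0.0486,-0.0273,0],"rot": [0,0,0],"gripper": 0},
    {"offset": [0.0486,-0.0273,0],"rot": [0,0,0],"gripper": 0},
    {"offset": [0.0486,-0.0273,0],"rot": [0,0,0],"gripper": 0},
    {"offset": [0.0486,-0.0273,0],"rot": [0,0,0],"gripper": 0},
    {"offset": [0.0486,-0.0273,0],"rot": [0,0,0],"gripper": 0},
    {"offset": [0.0486,-0.0273,0],"rot": [0,0,0],"gripper": 0},
    {"offset": [0.0486,-0.0273,0],"rot": [0,0,0],"gripper": 0},
    {"offset": [0.0486,-0.0273,0],"rot": [0,0,0],"gripper": 0},
    {"offset": [0.0486,-0.0273,0],"rot": [0,0,0],"gripper": 0},
  ],
)

```text
time: 1.35
position: [0.591, -0.1395, 0.2302]
tool_rot: [3.06, 0.712, -0.001]
ft_force: [0.3, -0.6, -0.2]
grip_width: 0.018
```

>>> carry_out(
  rows=[
    {"offset": [-0.0015,0.001,0.03],"rot": [0,0,0],"gripper": 0},
    {"offset": [0,0,0.04],"rot": [0,0,0],"gripper": 0},
    {"offset": [0,0,0.04],"rot": [0,0,0],"gripper": 0},
    {"offset": [0,0,0.03],"rot": [0,0,0],"gripper": 0},
    {"offset": [0,0,0.015],"rot": [0,0,0],"gripper": 0},
    {"offset": [0,0,0],"rot": [0,0,0],"gripper": 0},
    {"offset": [0,0,0],"rot": [0,0,0],"gripper": 0},
  ],
)

```text
time: 2.22
position: [0.5906, -0.1426, 0.077]
tool_rot: [3.059, 0.713, 0.003]
ft_force: [1.1, -0.1, -0.3]
grip_width: 0.004
```

```bash
python3 - <<'E'
from h import *
from bench import ctrl
o=grab("b"); s=ctrl.get_state(); print(s["time"],s["position"],s["ft_force"],s["grip_width"])
a=cv2.resize(o["side"]["img"][135:305,235:395],None,fx=3.5,fy=3.5,interpolation=cv2.INTER_NEAREST)
cv2.imwrite("pics/b_side_c.png",a[:,:,::-1])
E
```

```text
2.325 [ 0.59062475 -0.14268354  0.07714039] [-0.18773027 -0.15351748  0.43170016] 0.004062720177491907
```

View pics/b_side_c.png

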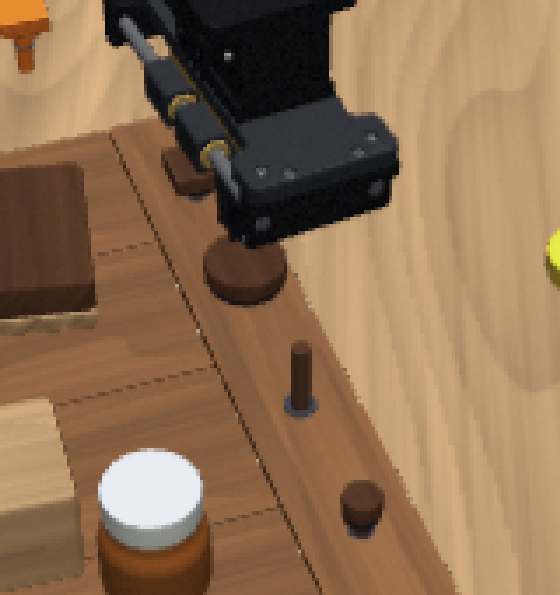

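View pics/b_top.png

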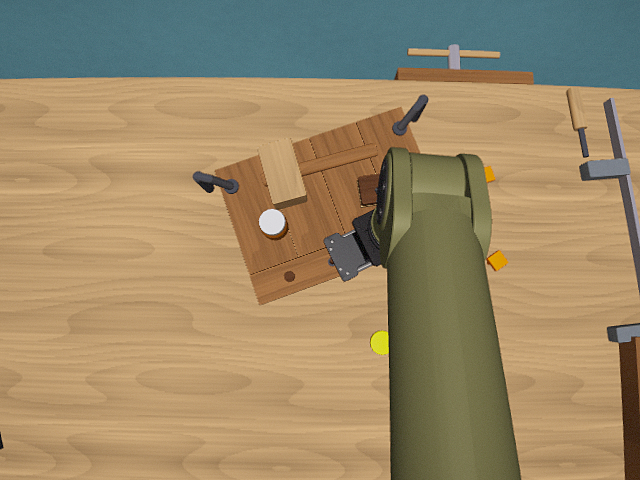

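>>> carry_out(
  rows=[
    {"offset": [0,-0.001,0.008],"rot": [0,0,0],"gripper": 0},
    {"offset": [0,0,0.006],"rot": [0,0,0],"gripper": 0},
    {"offset": [0,0,0.002],"rot": [0,0,0],"gripper": 0},
    {"offset": [0,0,0.002],"rot": [0,0,0],"gripper": 0},
    {"offset": [0,0,0.0015],"rot": [0,0,0],"gripper": 0},
    {"offset": [0,0,0.0015],"rot": [0,0,0],"gripper": 0},
    {"offset": [0,0,0],"rot": [0,0,0],"gripper": 0},
  ],
)

```text
time: 3.2
position: [0.5891, -0.1415, 0.0548]
tool_rot: [3.059, 0.713, 0.0]
ft_force: [-1.3, 0.5, 3.1]
grip_width: 0.007
```

In contact with the head (about 4 N). I'll go on down slowly.

>>> carry_out(
  rows=[
    {"offset": [0,0,0.0015],"rot": [0,0,0],"gripper": 0},
    {"offset": [0,0,0.0015],"rot": [0,0,0],"gripper": 0},
    {"offset": [0,0,0.0015],"rot": [0,0,0],"gripper": 0},
    {"offset": [0,0,0.0015],"rot": [0,0,0],"gripper": 0},
    {"offset": [0,0,0.001],"rot": [0,0,0],"gripper": 0},
    {"offset": [0,0,0],"rot": [0,0,0],"gripper": 0},
  ],
)

```text
time: 3.95
position: [0.5891, -0.1415, 0.0474]
tool_rot: [3.06, 0.713, -0.0]
ft_force: [-1.6, -0.5, 2.3]
grip_width: 0.006
```

>>> carry_out(
  rows=[
    {"offset": [0,0,0.0007],"rot": [0,0,0],"gripper": 0},
    {"offset": [0,0,0.0007],"rot": [0,0,0],"gripper": 0},
    {"offset": [0,0,0],"rot": [0,0,0],"gripper": 0},
  ],
)

```text
time: 4.32
position: [0.5891, -0.1416, 0.0461]
tool_rot: [3.06, 0.713, 0.0]
ft_force: [-1.9, 1.1, 2.4]
grip_width: 0.005
```

>>> carry_out(
  rows=[
    {"offset": [0,0,0.0005],"rot": [0,0,0],"gripper": 0},
    {"offset": [0,0,0],"rot": [0,0,0],"gripper": 0},
  ],
)

```text
time: 4.58
position: [0.5891, -0.1415, 0.0457]
tool_rot: [3.06, 0.713, -0.0]
ft_force: [-1.8, 0.1, 3.4]
grip_width: 0.001
```

>>> carry_out(
  rows=[
    {"offset": [0,0,0.0005],"rot": [0,0,0],"gripper": 0},
    {"offset": [0,0,0.0005],"rot": [0,0,0],"gripper": 0},
    {"offset": [0,0,0],"rot": [0,0,0],"gripper": 0},
  ],
)

```text
time: 4.95
position: [0.5891, -0.1415, 0.0451]
tool_rot: [3.059, 0.713, -0.0]
ft_force: [-2.5, 0.3, 6.3]
grip_width: 0.007
```

>>> carry_out(
  rows=[
    {"offset": [0,0,0.0005],"rot": [0,0,0],"gripper": 0},
    {"offset": [0,0,0],"rot": [0,0,0],"gripper": 0},
  ],
)

```text
time: 5.2
position: [0.5891, -0.1415, 0.0448]
tool_rot: [3.059, 0.713, -0.0]
ft_force: [-1.9, 0.6, 7.7]
grip_width: 0.003
```

>>> carry_out(
  rows=[
    {"offset": [0,0,0.0005],"rot": [0,0,0],"gripper": 0},
    {"offset": [0,0,0.0003],"rot": [0,0,0],"gripper": 0},
    {"offset": [0,0,0],"rot": [0,0,0],"gripper": 0},
  ],
)

```text
time: 5.58
position: [0.5892, -0.1416, 0.0444]
tool_rot: [3.059, 0.713, -0.0]
ft_force: [-3.5, 0.8, 9.2]
grip_width: 0.007
```

```bash
python3 - <<'E'
from bench import ctrl
s=ctrl.get_state(); print(s["time"],s["position"],s["ft_force"])
E
```

```text
5.575 [ 0.58917089 -0.14158478  0.04440317] [-3.53646753  0.81712751  9.23110388]
```

>>> carry_out(
  rows=[
    {"offset": [0,0,-0.001],"rot": [0,0,0],"gripper": 0},
    {"offset": [0,0,-0.002],"rot": [0,0,0],"gripper": 0},
    {"offset": [0,0,-0.006],"rot": [0,0,0],"gripper": 0},
    {"offset": [0,0,-0.02],"rot": [0,0,0],"gripper": 0},
    {"offset": [0,0.005,-0.02],"rot": [0,0,0],"gripper": 0},
    {"offset": [-0.0023,0.025,0],"rot": [0,0,0],"gripper": 0},
    {"offset": [-0.0025,0.025,0],"rot": [0,0,0],"gripper": 0},
    {"offset": [-0.0025,0.025,0],"rot": [0,0,0],"gripper": 0},
    {"offset": [0,0.005,0],"rot": [0,0,0],"gripper": 0},
    {"offset": [0,0,0],"rot": [0,0,0],"gripper": 0},
  ],
)

```text
time: 6.82
position: [0.6202, -0.2204, 0.0928]
tool_rot: [-3.059, -0.713, -0.001]
ft_force: [0.6, 0.0, 0.2]
grip_width: 0.003
```

```bash
python3 - <<'E'
from h import *
from bench import ctrl
o=grab("c"); s=ctrl.get_state(); print(s["time"],s["position"],s["ft_force"],s["grip_width"])
a=cv2.resize(o["side"]["img"][135:305,235:395],None,fx=3.5,fy=3.5,interpolation=cv2.INTER_NEAREST)
cv2.imwrite("pics/c_side_c.png",a[:,:,::-1])
E
```

```text
6.925 [ 0.62016512 -0.2193379   0.09263452] [0.31540422 0.47960498 0.60019171] 0.005792789793510838
```

View pics/c_side_c.png

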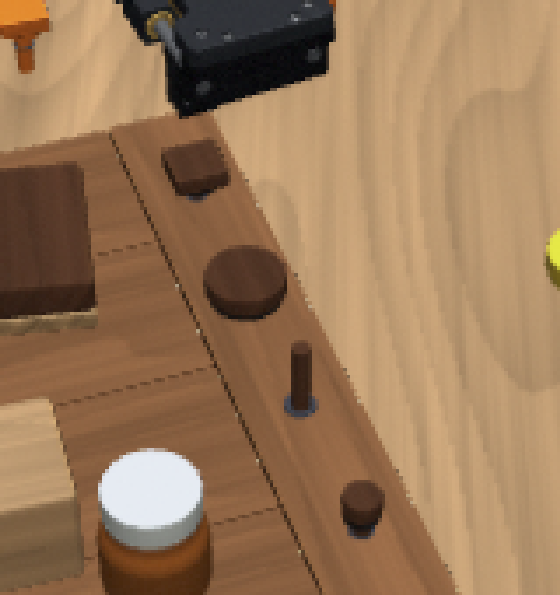

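The wide head now sits low on the board at about (305,212), down from row 208. The square and small heads haven't moved. I'll press the square one next.

>>> carry_out(
  rows=[
    {"offset": [0,0,0.012],"rot": [0,0,0],"gripper": 0},
    {"offset": [0,0,0.012],"rot": [0,0,0],"gripper": 0},
    {"offset": [0,0,0.006],"rot": [0,0,0],"gripper": 0},
    {"offset": [0,0,0.003],"rot": [0,0,0],"gripper": 0},
    {"offset": [0,0,0.0015],"rot": [0,0,0],"gripper": 0},
    {"offset": [0,0,0.0015],"rot": [0,0,0],"gripper": 0},
    {"offset": [0,0,0.0015],"rot": [0,0,0],"gripper": 0},
    {"offset": [0,0,0],"rot": [0,0,0],"gripper": 0},
  ],
)

```text
time: 7.92
position: [0.6204, -0.2211, 0.0553]
tool_rot: [3.059, 0.713, 0.001]
ft_force: [-0.8, 0.1, 2.3]
grip_width: 0.006
```

>>> carry_out(
  rows=[
    {"offset": [0,0,0.0015],"rot": [0,0,0],"gripper": 0},
    {"offset": [0,0,0.0015],"rot": [0,0,0],"gripper": 0},
    {"offset": [0,0,0.0015],"rot": [0,0,0],"gripper": 0},
    {"offset": [0,0,0],"rot": [0,0,0],"gripper": 0},
  ],
)

```text
time: 8.43
position: [0.6204, -0.2211, 0.0504]
tool_rot: [3.059, 0.713, 0.001]
ft_force: [0.3, -0.3, 3.5]
grip_width: 0.004
```

>>> carry_out(
  rows=[
    {"offset": [0,0,0.0015],"rot": [0,0,0],"gripper": 0},
    {"offset": [0,0,0.0015],"rot": [0,0,0],"gripper": 0},
    {"offset": [0,0,0.001],"rot": [0,0,0],"gripper": 0},
    {"offset": [0,0,0],"rot": [0,0,0],"gripper": 0},
  ],
)

```text
time: 8.93
position: [0.6203, -0.2211, 0.0463]
tool_rot: [3.059, 0.713, 0.001]
ft_force: [1.1, -1.2, 2.9]
grip_width: 0.005
```

>>> carry_out(
  rows=[
    {"offset": [0,0,0.0005],"rot": [0,0,0],"gripper": 0},
    {"offset": [0,0,0.0005],"rot": [0,0,0],"gripper": 0},
    {"offset": [0,0,0],"rot": [0,0,0],"gripper": 0},
  ],
)

```text
time: 9.3
position: [0.6204, -0.2211, 0.0456]
tool_rot: [3.059, 0.713, 0.001]
ft_force: [0.9, -0.8, 4.2]
grip_width: 0.011
```

>>> carry_out(
  rows=[
    {"offset": [0,0,0.0005],"rot": [0,0,0],"gripper": 0},
    {"offset": [0,0,0],"rot": [0,0,0],"gripper": 0},
  ],
)

```text
time: 9.55
position: [0.6203, -0.2211, 0.0453]
tool_rot: [3.059, 0.713, 0.001]
ft_force: [0.3, -0.9, 6.0]
grip_width: 0.004
```

>>> carry_out(
  rows=[
    {"offset": [0,0,0.0005],"rot": [0,0,0],"gripper": 0},
    {"offset": [0,0,0.0005],"rot": [0,0,0],"gripper": 0},
    {"offset": [0,0,0],"rot": [0,0,0],"gripper": 0},
  ],
)

```text
time: 9.93
position: [0.6204, -0.2211, 0.0448]
tool_rot: [3.059, 0.713, 0.001]
ft_force: [-0.5, 0.2, 8.0]
grip_width: 0.006
```

>>> carry_out(
  rows=[
    {"offset": [0,0,0.0004],"rot": [0,0,0],"gripper": 0},
    {"offset": [0,0,0],"rot": [0,0,0],"gripper": 0},
  ],
)

```text
time: 10.18
position: [0.6204, -0.2211, 0.0446]
tool_rot: [3.059, 0.713, 0.001]
ft_force: [-0.5, 0.1, 8.9]
grip_width: 0.006
```

>>> carry_out(
  rows=[
    {"offset": [0,0,-0.001],"rot": [0,0,0],"gripper": 0},
    {"offset": [0,0,-0.002],"rot": [0,0,0],"gripper": 0},
    {"offset": [0,0,-0.006],"rot": [0,0,0],"gripper": 0},
    {"offset": [0,0,-0.02],"rot": [0,0,0],"gripper": 0},
    {"offset": [0,0,-0.04],"rot": [0,0,0],"gripper": 0},
    {"offset": [0,0,-0.006],"rot": [0,0,0],"gripper": 0},
    {"offset": [0,0,0],"rot": [0,0,0],"gripper": 0},
  ],
)

```text
time: 11.05
position: [0.6203, -0.2211, 0.1193]
tool_rot: [3.059, 0.713, 0.001]
ft_force: [0.6, 0.2, -0.5]
grip_width: 0.005
```

>>> carry_out(
  rows=[
    {"offset": [0.0024,-0.024,0],"rot": [0,0,0],"gripper": 0},
    {"offset": [0.0042,-0.0424,0],"rot": [0,0,0],"gripper": 0},
    {"offset": [0.0042,-0.0424,0],"rot": [0,0,0],"gripper": 0},
    {"offset": [0.0042,-0.0424,0],"rot": [0,0,0],"gripper": 0},
    {"offset": [0.0042,-0.0424,0],"rot": [0,0,0],"gripper": 0},
    {"offset": [0.0036,-0.0404,0],"rot": [0,0,0],"gripper": 0},
    {"offset": [0.0018,-0.0204,0],"rot": [0,0,0],"gripper": 0},
    {"offset": [0,0,0],"rot": [0,0,0],"gripper": 0},
    {"offset": [0,0,0],"rot": [0,0,0],"gripper": 0},
  ],
)

```text
time: 12.18
position: [0.5302, 0.0161, 0.1182]
tool_rot: [3.06, 0.709, -0.001]
ft_force: [-0.1, 0.2, 0.6]
grip_width: 0.008
```

```bash
python3 - <<'E'
from h import *
from bench import ctrl
o=grab("d"); s=ctrl.get_state(); print(s["time"],s["position"],s["ft_force"],s["grip_width"])
a=cv2.resize(o["side"]["img"][135:305,235:395],None,fx=3.5,fy=3.5,interpolation=cv2.INTER_NEAREST)
cv2.imwrite("pics/d_side_c.png",a[:,:,::-1])
E
```

```text
12.275 [0.53023295 0.01606798 0.11824143] [ 0.07019217  0.41880535 -0.06326596] 0.007926163278462956
```

View pics/d_side_c.png

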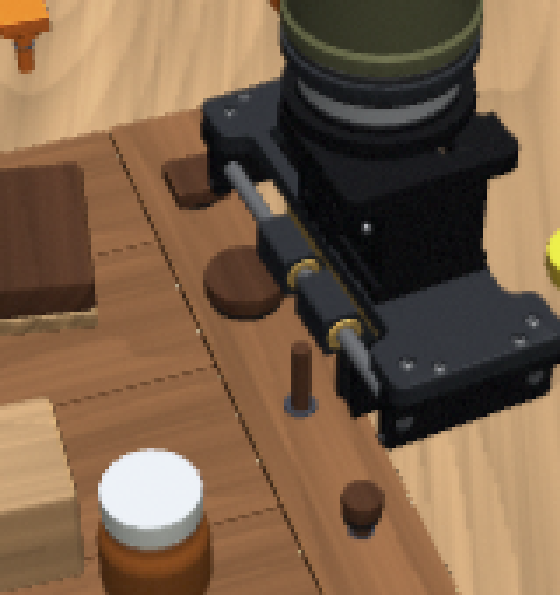

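>>> carry_out(
  rows=[
    {"offset": [0.0008,-0.0016,0.014],"rot": [0,0,0],"gripper": 0},
    {"offset": [0,0,0.018],"rot": [0,0,0],"gripper": 0},
    {"offset": [0,0,0.014],"rot": [0,0,0],"gripper": 0},
    {"offset": [0,0,0.008],"rot": [0,0,0],"gripper": 0},
    {"offset": [0,0,0.003],"rot": [0,0,0],"gripper": 0},
    {"offset": [0,0,0.0015],"rot": [0,0,0],"gripper": 0},
    {"offset": [0,0,0.0015],"rot": [0,0,0],"gripper": 0},
    {"offset": [0,0,0.0015],"rot": [0,0,0],"gripper": 0},
    {"offset": [0,0,0],"rot": [0,0,0],"gripper": 0},
  ],
)

```text
time: 13.4
position: [0.5298, 0.0198, 0.057]
tool_rot: [3.059, 0.713, 0.0]
ft_force: [-0.2, -0.9, -0.6]
grip_width: 0.008
```

>>> carry_out(
  rows=[
    {"offset": [0,0,0.0015],"rot": [0,0,0],"gripper": 0},
    {"offset": [0,0,0.0015],"rot": [0,0,0],"gripper": 0},
    {"offset": [0,0,0.0015],"rot": [0,0,0],"gripper": 0},
    {"offset": [0,0,0],"rot": [0,0,0],"gripper": 0},
  ],
)

```text
time: 13.9
position: [0.53, 0.0198, 0.0526]
tool_rot: [3.059, 0.713, 0.001]
ft_force: [-0.4, 0.3, 3.4]
grip_width: 0.005
```

>>> carry_out(
  rows=[
    {"offset": [0,0,0.0015],"rot": [0,0,0],"gripper": 0},
    {"offset": [0,0,0.0015],"rot": [0,0,0],"gripper": 0},
    {"offset": [0,0,0.0015],"rot": [0,0,0],"gripper": 0},
    {"offset": [0,0,0.0015],"rot": [0,0,0],"gripper": 0},
    {"offset": [0,0,0],"rot": [0,0,0],"gripper": 0},
  ],
)

```text
time: 14.52
position: [0.5299, 0.0198, 0.0463]
tool_rot: [3.06, 0.713, 0.001]
ft_force: [0.2, -0.2, 3.1]
grip_width: 0.007
```

>>> carry_out(
  rows=[
    {"offset": [0,0,0.0005],"rot": [0,0,0],"gripper": 0},
    {"offset": [0,0,0.0005],"rot": [0,0,0],"gripper": 0},
    {"offset": [0,0,0],"rot": [0,0,0],"gripper": 0},
  ],
)

```text
time: 14.9
position: [0.5299, 0.0198, 0.0456]
tool_rot: [3.059, 0.713, 0.001]
ft_force: [0.6, 0.2, 3.5]
grip_width: 0.007
```

>>> carry_out(
  rows=[
    {"offset": [0,0,0.0005],"rot": [0,0,0],"gripper": 0},
    {"offset": [0,0,0],"rot": [0,0,0],"gripper": 0},
  ],
)

```text
time: 15.15
position: [0.5299, 0.0199, 0.0452]
tool_rot: [3.059, 0.713, 0.001]
ft_force: [0.3, 0.2, 5.7]
grip_width: 0.003
```

>>> carry_out(
  rows=[
    {"offset": [0,0,0.0005],"rot": [0,0,0],"gripper": 0},
    {"offset": [0,0,0.0005],"rot": [0,0,0],"gripper": 0},
    {"offset": [0,0,0],"rot": [0,0,0],"gripper": 0},
  ],
)

```text
time: 15.52
position: [0.53, 0.0199, 0.0446]
tool_rot: [3.059, 0.713, 0.001]
ft_force: [-0.9, 0.3, 8.4]
grip_width: 0.003
```

>>> carry_out(
  rows=[
    {"offset": [0,0,0.0004],"rot": [0,0,0],"gripper": 0},
    {"offset": [0,0,0],"rot": [0,0,0],"gripper": 0},
  ],
)

```text
time: 15.78
position: [0.53, 0.0198, 0.0444]
tool_rot: [3.059, 0.713, 0.0]
ft_force: [-1.7, -0.5, 9.2]
grip_width: 0.01
```

>>> carry_out(
  rows=[
    {"offset": [0,0,-0.001],"rot": [0,0,0],"gripper": 0},
    {"offset": [0,0,-0.002],"rot": [0,0,0],"gripper": 0},
    {"offset": [0,0,-0.006],"rot": [0,0,0],"gripper": 0},
    {"offset": [0,0,-0.02],"rot": [0,0,0],"gripper": 0},
    {"offset": [0,0,-0.04],"rot": [0,0,0],"gripper": 0},
    {"offset": [0,0,-0.045],"rot": [0,0,0],"gripper": 0},
    {"offset": [0,0,-0.045],"rot": [0,0,0],"gripper": 0},
    {"offset": [0,0,-0.02],"rot": [0,0,0],"gripper": 0},
  ],
)

```text
time: 16.77
position: [0.5303, 0.0201, 0.2251]
tool_rot: [3.059, 0.713, 0.004]
ft_force: [0.6, 0.2, -0.1]
grip_width: -0.002
```

>>> carry_out(
  rows=[
    {"offset": [-0.02,0.02,0],"rot": [0,0,0],"gripper": 0},
    {"offset": [-0.035,0.035,0],"rot": [0,0,0],"gripper": 0},
    {"offset": [-0.035,0.035,0],"rot": [0,0,0],"gripper": 0},
    {"offset": [-0.035,0.035,0],"rot": [0,0,0],"gripper": 0},
    {"offset": [-0.035,0.035,0],"rot": [0,0,0],"gripper": 0},
    {"offset": [-0.035,0.035,0],"rot": [0,0,0],"gripper": 0},
    {"offset": [-0.035,0.035,0],"rot": [0,0,0],"gripper": 0},
    {"offset": [-0.035,0.035,0],"rot": [0,0,0],"gripper": 0},
    {"offset": [-0.035,0.035,0],"rot": [0,0,0],"gripper": 0},
    {"offset": [-0.035,0.035,0],"rot": [0,0,0],"gripper": 0},
  ],
)

```text
time: 18.02
position: [0.3763, -0.4296, 0.222]
tool_rot: [-3.058, -0.713, 0.001]
ft_force: [1.2, -0.5, -0.2]
grip_width: 0.006
```

>>> carry_out(
  rows=[
    {"offset": [-0.035,0.02,0],"rot": [0,0,0],"gripper": 0},
    {"offset": [-0.035,0.02,0],"rot": [0,0,0],"gripper": 0},
    {"offset": [-0.03,0.02,0],"rot": [0,0,0],"gripper": 0},
    {"offset": [0,0,0],"rot": [0,0,0],"gripper": 0},
    {"offset": [0,0,0],"rot": [0,0,0],"gripper": 0},
  ],
)

```text
time: 18.65
position: [0.3147, -0.5256, 0.222]
tool_rot: [-3.057, -0.714, -0.001]
ft_force: [0.1, 0.3, 0.1]
grip_width: 0.006
```

```bash
python3 - <<'E'
from h import *
from bench import ctrl
o=grab("e"); s=ctrl.get_state(); print(s["time"],s["position"],s["ft_force"],s["grip_width"])
a=cv2.resize(o["side"]["img"][165:305,265:375],None,fx=4,fy=4,interpolation=cv2.INTER_NEAREST)
cv2.imwrite("pics/e_side_c.png",a[:,:,::-1])
A=pickle.load(open("a.pkl","rb"))
# predicted side pixels of top centre if home / at +-2mm
for n,x in dict(wide=(.590,-.141),square=(.6202,-.2207),small=(.530,.0178)).items():
    for z in(.0495,.040,.038,.0372): print(n,z,proj(o["side"],[*x,z])[0].round(1))
# dark blobs before/after
for nm,d in(("a",A),("e",o)):
    g=d["side"]["img"].max(2); mm=np.zeros_like(g); mm[165:305,265:375]=(g<82)[165:305,265:375]
    c,l,s,ce=cv2.connectedComponentsWithStats(mm)
    print(nm,[(s[i].tolist(),ce[i].round(1).tolist()) for i in range(1,c) if s[i,4]>25])
E
```

```text
18.75 [ 0.31542932 -0.52523702  0.22236773] [ 0.03753482 -0.46064426 -0.40609609] 0.008259637883866786
wide 0.0495 [304.8 207.4]
wide 0.04 [304.8 211.2]
wide 0.038 [304.9 212. ]
wide 0.0372 [304.9 212.3]
square 0.0495 [290.3 178.6]
square 0.04 [290.5 182.4]
square 0.038 [290.5 183.2]
square 0.0372 [290.5 183.6]
small 0.0495 [338.3 274.4]
small 0.04 [338.2 278.1]
small 0.038 [338.1 278.9]
small 0.0372 [338.1 279.2]
a [([281, 176, 19, 16, 164], [290.0, 184.1]), ([293, 202, 24, 21, 369], [304.7, 211.8]), ([316, 235, 9, 19, 122], [320.4, 244.8]), ([332, 273, 13, 16, 125], [337.9, 280.8]), ([265, 289, 30, 16, 204], [280.5, 300.4])]
e [([281, 180, 19, 15, 149], [290.0, 188.0]), ([293, 206, 24, 21, 372], [304.8, 216.0]), ([316, 235, 9, 19, 123], [320.3, 244.7]), ([332, 277, 12, 13, 100], [337.9, 283.9]), ([265, 289, 30, 16, 201], [280.6, 300.4])]
```

View pics/e_side_c.png

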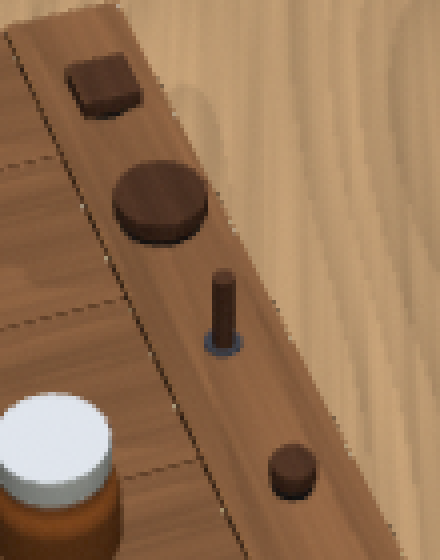

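View pics/e_top.png

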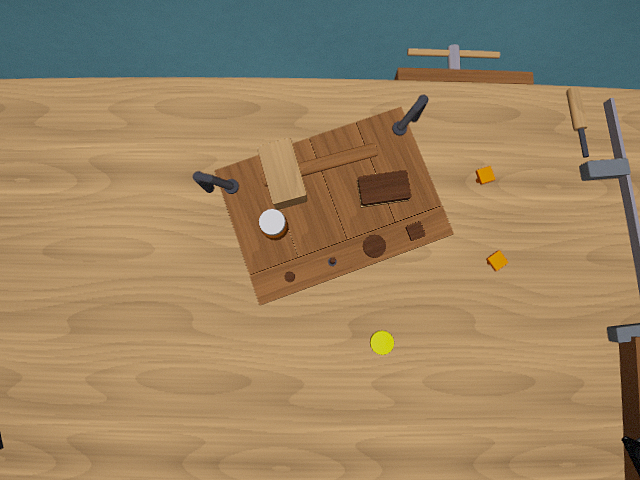

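The side view shows all three heads about 4 px lower, with tops at about (290,183), (305,212) and (338,279), which matches the home height. The dark washers touch the board. The dowel is still at (320,245), and the jar, mallet and sanding block have not moved.

```bash
python3 -c "
from bench import workorder
print(workorder.close_job())"
```

```text
the job is handed in; nothing more can be done
None
```

All three pegs are down with their washers on the board, pushed in the order asked: wide round, square, then small round. I used the closed fingertips and handed the job in at about 19 s of the 46 s allowed.

- **Force:** I pushed each peg slowly until the downward reading reached about 9 N (9.2, 8.9 and 9.2 N). On all three, the force began to rise from the roughly 3 N of sliding friction with the fingertips within about 0.5 mm of home height.
- **Last pictures:** Each head sits about 4 px lower in the side view, within about a pixel of where its top should be when home. No gap shows under any head.
- **Left alone:** The dowel, mallet, sanding block, jar and the coloured look-alikes show no movement. The arm was clear of everything, with no contact force beyond sensor noise.
- **Disagreements:** Before moving, my two camera views disagreed by about 7 mm on the square head. I used the top view, which fitted the 85 mm hole spacing. On the small peg, the fingertips came down about 2 mm off centre, but still well over the head.

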